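Set the shaker controller with its thumbwheel and start it

TASK

Set the shaker controller's speed: roll the black thumbwheel in the panel slot until the red pointer in the window stands opposite the orange marker (not the blue one). Then press the green start button fully down and let it come back up; do not press it before the speed is set, and do not knock over the jar or the tin.

Things in the scene. Friction and masses are not known exactly. Their poses are not given: they have to be found in the camera images.
- controller: Blue bench box with grey top panel, 150 (x) x 250 (y) x 90 mm high, fixed to the table; origin at the centre of its underside, x axis away from the operator's side, y axis to the operator's left. In its frame: thumbwheel slot at x = -25, y = 0; scale window (clear, its top 14 mm above the panel) at x = 20 to 48; start button at x = -25, y = -90; markers at x = 49 to 70.
- wheel_top (a point): Top of the black ribbed thumbwheel at rest, 18 mm above the panel; a point of the box. The wheel is 22 mm wide along x; its top moves along the controller's y. Sprung: it yields downwards up to 6 mm (1.5 N at first touch, 6 N at 6 mm). A fingertip laid on it with 3 to 4 mm of press and moved along y rolls it by friction. It stays where it is left. Slot bezel 3 mm high, 37 x 92 mm.
- wheel_axle (a point): Middle of the thumbwheel's axle, which lies along the controller's x, 45 mm (the wheel's radius) below its top. The wheel turns lightly: about 1 N at the rim.
- speed_wheel (a joint): Turn of the thumbwheel in rad, -2.2 to 2.2; it grows as the top of the wheel moves to the controller's +y. 1 rad moves the pointer 25 mm to +y (45 mm of travel at the rim).
- pointer_tip (a point): Far end of the red pointer bar (24 x 5 mm) under the clear window; it moves along the controller's y only, geared to the thumbwheel, in the same direction as the wheel's top. It cannot be reached directly.
- flag_orange_tip (a point): Nose of the orange set-point marker (20 x 10 x 10 mm) fixed on the panel beyond the window; its axes are parallel to the controller's. The pointer is set when its y in the controller's frame equals this one's. It may be left or right of the pointer.
- flag_blue_tip (a point): Nose of the blue marker, alike, for another job; on the other side. Not to be used.
- start_button_top (a point): Centre of the top of the green round start button, 28 mm across, at the right on the panel; pressed straight down it travels 6 mm against a spring (5 N when fully down) and springs back.
- start_button (a joint): Travel of the start button in m: 0 up, 0.006 fully down.
- jar_center (a point): Bystander: glass jar with white lid, 60 mm across, 85 mm high, standing to the right of the controller; centre, half-way up.
- tin_center (a point): Bystander: round white tin, 62 mm across, 34 mm high, far to the right on the table; centre, half-way up.

How it is judged:
By the outcome, as a careful person would: the job done as asked, in the order asked, and still so for the second after the job is handed in, with the robot touching nothing.
It also fails if it takes over 42 s, if anything falls off the work surface, if the arm or the gripper's body presses on something with over 40 N, if the wrist force passes 120 N, or if a joint passes its speed limit or range.

ROBOT

A 7-joint arm with a two-finger parallel gripper is mounted at the origin on a cart in front of the work surface, level with it; the furniture and walls round the work are solid. World frame = base frame: x ahead of the robot, y to its left, z up, the work surface at z = 0. Lengths are in m, angles in rad, forces in N, time in s.
With the tool pointing down it reaches from about 0.425 to 0.95 m from the base axis. Payload 4.7 kg.
Tool frame: the origin (TCP) lies midway between the tips of the shut fingers; the grasp point (between the pads) lies 19 mm behind it; x points along the fingers, y is the direction in which the jaws open and shut, and the axes are right-handed (so a half turn about x gives the same grasp; the last joint's range is limited). The gripper opens to 87 mm and grips with 3 to 60 N. Pads are 19 mm wide; open, the fingers measure 117 mm over their backs; the gripper's body (75 mm by 190 mm) begins 51 mm behind the grasp point.
Start: joints at [-1.263, 0.469, -0.049, 1.532, 0.024, 1.141, -0.082], TCP at [0.223, 0.637, 0.223] pointing down, gripper open.
Joint ranges: [-2.59, 2.59], [-0.33, 1.99], [-1.39, 1.29], [0.1, 2.45], [-1.04, 4.18], [0.21, 1.99], [-2.66, 2.66]. Speed limits (rad/s): [2.57, 2.57, 3.14, 3.14, 3.14, 3.14, 3.14].

INTERFACE

Orientations are given as a unit quaternion [x, y, z, w].
In Python, from bench import * gives the robot as it stands.
- The arm moves only by the shell command python3 -m inch 'ROWS' [FORCE]. ROWS is JSON, a list that holds one entry, the list of rows, each a list of 5 numbers: the shift along the world's x, y, z in m, then the turn about the world's z in rad, then the closure, from 0 (fully open) to 1 (shut). In form: [[[dx, dy, dz, roll, grip], ...]]. A call has exactly 10 rows; each row shifts and turns the commanded pose from where the row before left it; what a row does not reach is not made up. A row lasts 1/10 s, in which the tool goes at most 50 mm and 8.59 degrees, less where a joint would pass 70% of its speed; a pose out of reach is approached as far as the arm can. A call with a gripper value outside its range is refused whole. The fingers move at their own pace and stop on an object; FORCE is the grip in N (left out, the last holds). Time passes only in rows, so rows that do not move let the fingers close, or fill a call up. It gives the time, the measured TCP pose, the force and the opening at its end, in the units of the state.
- get_obs(): the state, without advancing time (a new reading comes with each control period).
- grab_frame(name): name is "scene" or "top"; returns the picture (400x640x3 uint8, blue, green, red); there is no depth.
- camera_info(name): a dict with "K" (3x3 intrinsics, pixels), "k1" (the pictures are not rectified: a ray, as slopes to the right and down, at radius r is drawn at 1 + k1 r^2 times it, then the intrinsics apply), "xyz" and "attitude" of the camera in the world. Camera axes: x right, y down, z forward; pixel columns grow to the right and rows downward; lengths in m; the calibration is good to about 2 mm. A picture is of the moment at which its call begins. camera_info takes no time and is no camera call.
- job_done(): hands the job in, once; it reports no verdict.
Trained networks look in the newest picture that a camera, given by its name, has taken for a name from the list of things; names that differ only in an ending like _2 or _b are one class to them, and where a whole thing is asked for, a point or a joint stands for the part that bears it (a point fixed in the world has none). Each returns a list of dicts, best first, with "confidence" (0 to 1); they miss things now and then, are a little off and sometimes report something else, mostly with a low value. They report only what shows in the picture. A call takes as long as a camera call.
- boxes_of(camera, target): "rect" ([left, top, right, bottom] as shares, 0 to 1, of the picture: columns of its width, rows of its height, round what is visible of it).
- cut_out(camera, target): "mask" (400x640 bool, what is visible of it) and "rect" ([left, top, right, bottom] as shares, 0 to 1, of the picture: columns of its width, rows of its height, round what is visible of it).
- pinpoint(camera, target): "centre" ([row, column] as shares, 0 to 1, of the picture: columns of its width, rows of its height: a listed point, or the origin of a listed thing).
The state is a dict: "time": time; "joint_positions": joint angles; "joint_velocities": joint speeds; "joint_torque": joint torques, N m; "ee_pos": TCP position; "ee_rot": TCP orientation; "contact_force": force on the tool from outside, world axes, zero at the start; "ft_torque": the same for the moment, N m; "grip_width": opening from 0.0 (shut) to 1.0 (fully open).
Only numpy, scipy, OpenCV 4.12 (cv2) and the standard library are available. Lean on these libraries where they do the work, as an engineer would, in place of code of your own. Each camera call takes 0.05 s, during which the arm holds its last target.

## Working session

There is one attempt and no reset: what is moved stays moved. The work goes in short steps, Python scripts to look and compute and a shell command to move; the robot and the scene stay as the last step left them, time stands still between calls to the robot, and variables do not carry over. Pictures are saved under pics/ and viewed, and the job is handed in when it is done.

```bash
mkdir -p pics; ls; python3 - <<'E'
from bench import *
import cv2
o=get_obs()
print(o['time'],o['ee_pos'],o['ee_rot'],o['contact_force'],o['grip_width'])
for c in ("scene","top"):
    cv2.imwrite(f"pics/{c}0.png",grab_frame(c)); print(c,camera_info(c))
    for t in ["controller","wheel_top","pointer_tip","flag_orange_tip","flag_blue_tip","start_button_top","jar_center","tin_center"]:
        r=pinpoint(c,t)
        print(t,[([round(v[0]*400,1) if 0 else round(float(v)*s,1) for v,s in zip(d['centre'],(400,640))],round(d['confidence'],2)) for d in r[:2]])
E
```

```text
pics
0.0 [0.22289619 0.63652462 0.22146715] [ 0.11784352  0.69718394 -0.11921799  0.69701832] [ 0.41115098 -0.00709482 -0.06129798] 1.0008941200273256
scene {'K': array([[469.58760549,   0.        , 325.65589981],
       [  0.        , 469.58760549, 195.74773205],
       [  0.        ,   0.        ,   1.        ]]), 'k1': -0.0699620258276938, 'xyz': array([ 0.12911998, -0.5642505 ,  0.9632988 ]), 'attitude': array([ 0.89940827, -0.26365191,  0.10556022, -0.33227922])}
controller [([163.6, 295.5], 0.76)]
wheel_top [([134.6, 285.4], 0.76)]
pointer_tip []
flag_orange_tip [([132.9, 317.3], 0.53), ([262.6, 408.3], 0.25)]
flag_blue_tip [([121.5, 298.9], 0.42)]
start_button_top [([155.3, 299.3], 0.65)]
jar_center [([260.3, 408.8], 0.58)]
tin_center [([337.7, 357.2], 0.9)]
top {'K': array([[484.08898827,   0.        , 312.54487231],
       [  0.        , 484.08898827, 204.15955191],
       [  0.        ,   0.        ,   1.        ]]), 'k1': -0.01678802325235462, 'xyz': array([0.3232253 , 0.05671668, 1.37567449]), 'attitude': array([ 0.71486167, -0.69388655,  0.06783968, -0.05377747])}
controller [([197.1, 215.9], 0.53)]
wheel_top [([195.5, 214.3], 0.78)]
pointer_tip [([194.3, 215.2], 0.44)]
flag_orange_tip [([168.8, 231.4], 0.37)]
flag_blue_tip [([169.2, 205.5], 0.44)]
start_button_top [([194.5, 249.7], 0.65), ([182.1, 390.3], 0.15)]
jar_center [([182.1, 389.5], 0.85)]
tin_center [([253.6, 418.5], 0.58)]
```

```bash
python3 - <<'E'
import cv2
a=cv2.imread('pics/scene0.png');b=cv2.imread('pics/top0.png')
cv2.imwrite('pics/s0c.png',cv2.resize(a[80:230,200:400],None,fx=4,fy=4,interpolation=2))
cv2.imwrite('pics/t0c.png',cv2.resize(b[130:250,150:300],None,fx=5,fy=5,interpolation=2))
E
```

```text
(no output)
```

View pics/scene0.png

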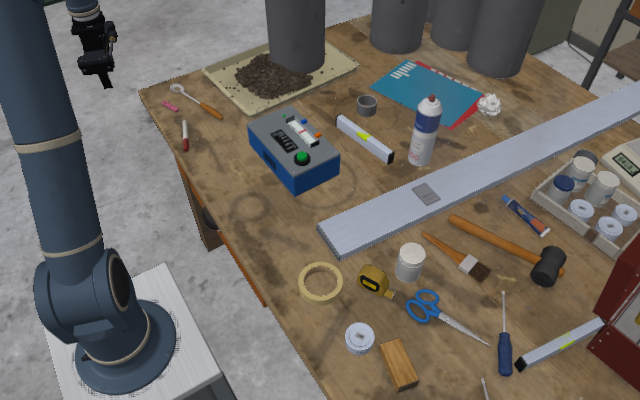

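View pics/top0.png

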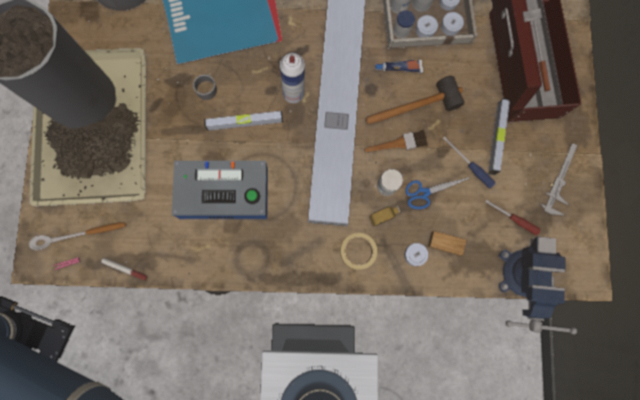

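View pics/s0c.png

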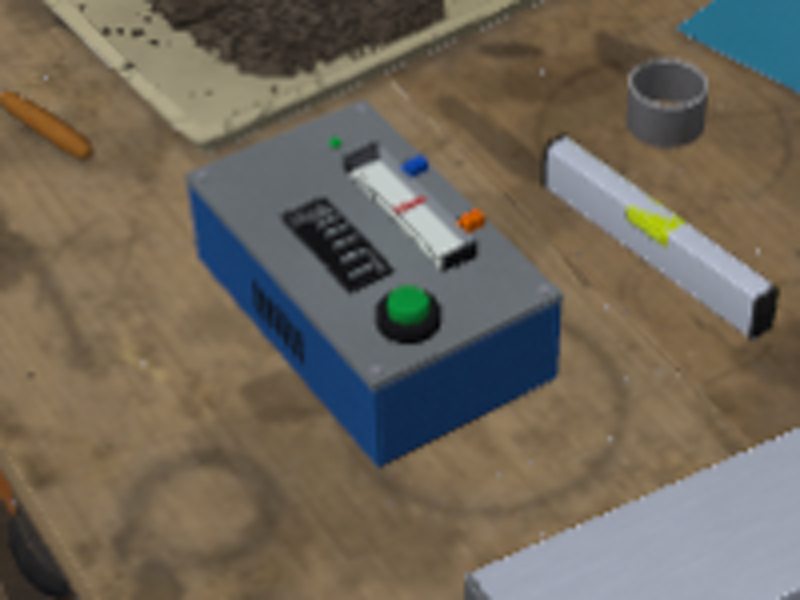

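View pics/t0c.png

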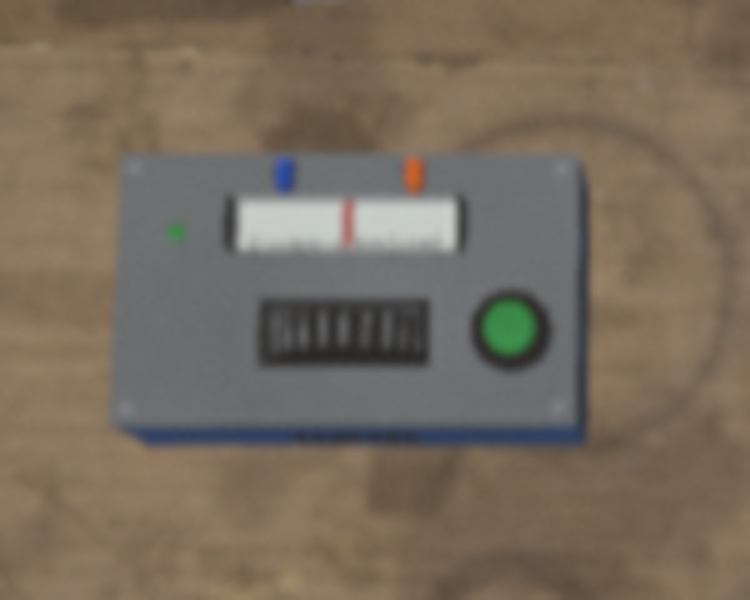

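The top view shows the box with the pointer at about (219.6,174), the orange marker at (232.8,165), the blue at (207,165), the button at (252,195.5) and the wheel at (219,196). Next I fit the box pose.

```bash
cat > h.py <<'E'
import numpy as np, cv2
from scipy.spatial.transform import Rotation as R
from scipy.optimize import least_squares
from bench import *
def proj(c,P):
    i=camera_info(c); r=R.from_quat(i['attitude']).as_matrix()
    p=(np.atleast_2d(P)-i['xyz'])@r; s=p[:,:2]/p[:,2:]
    s=s*(1+i['k1']*(s**2).sum(1,keepdims=True))
    return s*i['K'][0,0]+i['K'][:2,2]
def unproj(c,uv,z):
    i=camera_info(c); r=R.from_quat(i['attitude']).as_matrix()
    d=(np.asarray(uv)-i['K'][:2,2])/i['K'][0,0]; s=d.copy()
    for _ in range(8): s=d/(1+i['k1']*(s**2).sum())
    w=r@np.array([s[0],s[1],1]); return i['xyz']+w*(z-i['xyz'][2])/w[2]
def world(q,P):
    c,s=np.cos(q[2]),np.sin(q[2]); P=np.atleast_2d(P)
    return np.c_[q[0]+c*P[:,0]-s*P[:,1],q[1]+s*P[:,0]+c*P[:,1],P[:,2]]
def local(q,P):
    c,s=np.cos(q[2]),np.sin(q[2]); d=np.atleast_2d(P)-[q[0],q[1],0]
    return np.c_[c*d[:,0]+s*d[:,1],-s*d[:,0]+c*d[:,1],d[:,2]]
def cent(img,kind,roi):
    x0,y0,x1,y1=roi; a=img[y0:y1,x0:x1].astype(float); b,g,r=a[...,0],a[...,1],a[...,2]
    w={'red':r-np.maximum(b,g),'orange':r-b,'blue':b-r,'green':g-np.maximum(r,b)}[kind]
    w=np.clip(w-0.35*w.max(),0,None); yy,xx=np.mgrid[y0:y1,x0:x1]
    return np.array([(w*xx).sum(),(w*yy).sum()])/w.sum()
E
python3 - <<'E'
from h import *
L={'top':lambda x,y:(150+x/5-.4,130+y/5-.4),'scene':lambda x,y:(200+x/4-.4,80+y/4-.4)}
top=cv2.imread('pics/top0.png');sc=cv2.imread('pics/scene0.png')
cor=np.array([[.075,.125,.09],[.075,-.125,.09],[-.075,-.125,.09],[-.075,.125,.09]])
obs={'top':[L['top'](*p) for p in [(121,154),(579,156),(584,428),(113,427)]],
 'scene':[L['scene'](*p) for p in [(362,101),(562,296),(373,388),(188,177)]]}
G={'top':cent(top,'green',(244,187,260,204)),'scene':cent(sc,'green',(292,148,310,164))}
print(G)
for cs in (['top'],['scene'],['top','scene']):
    f=lambda q:np.concatenate([(proj(c,world(q,cor))-obs[c]).ravel() for c in cs])
    s=least_squares(f,[.5,.3,0]); print(cs,s.x,np.round(s.fun,1))
q=s.x; np.save('q.npy',q)
for c in G: print('button local at z .1',local(q,unproj(c,G[c],.10)))
roi={'top':{'red':(214,168,226,182),'orange':(229,160,236,170),'blue':(203,160,211,170)},
'scene':{'red':(294,125,309,136),'orange':(313,130,323,140),'blue':(299,117,309,126)}}
for k in ['red','orange','blue']:
    for c,im in (('top',top),('scene',sc)):
        p=cent(im,k,roi[c][k]); print(k,c,p,[np.round(local(q,unproj(c,p,z))[0]*1e3,1) for z in (.092,.097,.1)])
print('wheel',world(q,[-.025,0,.108]),'btn',world(q,[-.025,-.09,.1]))
E
```

```text
{'top': array([251.29200426, 195.0468059 ]), 'scene': array([301.26034017, 155.39590786])}
['top'] [0.58471091 0.28677993 0.03624801] [ 0.4  0.4  0.7 -0.3 -0.8 -0.4 -0.3  0.3]
['scene'] [0.5852721  0.28676051 0.03482268] [ 0.4 -0.   0.4  0.   0.   0.1 -0.9 -0.3]
['top', 'scene'] [0.58496745 0.28673693 0.03568873] [ 0.4  0.3  0.7 -0.3 -0.8 -0.5 -0.3  0.1  0.3  0.   0.3  0.1 -0.   0.2
 -1.  -0.3]
button local at z .1 [[-0.0230465  -0.08697609  0.1       ]]
button local at z .1 [[-0.02031092 -0.08064164  0.1       ]]
red top [219.06560962 173.97594314] [array([37. ,  1.9, 92. ]), array([35.8,  1. , 97. ]), array([ 35.1,   0.5, 100. ])]
red scene [302.32901191 130.58280776] [array([40.4,  7.5, 92. ]), array([37.3,  2.7, 97. ]), array([ 35.5,  -0.2, 100. ])]
orange top [232.2445894 164.3656964] [array([ 63.7, -33.2,  92. ]), array([ 62.4, -33.9,  97. ]), array([ 61.7, -34.4, 100. ])]
orange scene [317.38983351 134.34769207] [array([ 66.3, -29. ,  92. ]), array([ 63.1, -33.6,  97. ]), array([ 61.2, -36.4, 100. ])]
blue top [206.29514825 164.37789757] [array([63.9, 37.2, 92. ]), array([62.6, 36.2, 97. ]), array([ 61.8,  35.6, 100. ])]
blue scene [303.20469667 120.82524462] [array([65.3, 41.1, 92. ]), array([62.1, 36.1, 97. ]), array([ 60.2,  33.1, 100. ])]
wheel [[0.55998337 0.2858449  0.108     ]] btn [[0.56319467 0.19590221 0.1       ]]
```

Both cameras agree: pointer at local y ≈ +0.4 mm and orange at ≈ -34 mm, so the wheel needs about -62 mm at the rim. Now I close the gripper and move above the wheel's +y side.

```bash
python3 -m inch '[[[0.022,-0.0226,0,0.025,1],[0.022,-0.0226,0,0.025,1],[0.022,-0.0226,0,0.025,1],[0.022,-0.0226,0,0.025,1],[0.022,-0.0226,0,0.025,1],[0.022,-0.0226,0,0.025,1],[0.022,-0.0226,0,0.025,1],[0.022,-0.0226,0,0.025,1],[0.022,-0.0226,0,0.025,1],[0.022,-0.0226,0,0.025,1]]]' 20
python3 -m inch '[[[0.022,-0.0226,0,0.025,1],[0.022,-0.0226,0,0.025,1],[0.022,-0.0226,0,0.025,1],[0.022,-0.0226,0,0.025,1],[0.022,-0.0226,0,0.025,1],[0.007,0,-0.015,0,1],[0,0,-0.015,0,1],[0,0,-0.015,0,1],[0,0,-0.015,0,1],[0,0,0,0,1]]]' 20
python3 - <<'E'
from h import *
o=get_obs();q=np.load('q.npy');print(o['time'],o['ee_pos'],local(q,o['ee_pos']),R.from_quat(o['ee_rot']).as_matrix().round(3),o['contact_force'],o['grip_width'])
E
```

```text
time: 1.9
ee_pos: [0.4439, 0.4101, 0.2228]
ee_rot: [0.03, 0.706, -0.03, 0.707]
contact_force: [-0.3, 0.2, -0.9]
grip_width: 0.173
time: 2.9
ee_pos: [0.5573, 0.2985, 0.1593]
ee_rot: [-0.015, 0.709, 0.013, 0.705]
contact_force: [-0.3, 0.3, -0.9]
grip_width: 0.006
2.9 [0.55725721 0.29846168 0.15929342] [[-0.02727424  0.01270603  0.15929342]] [[-0.005 -0.041  0.999]
 [-0.003  0.999  0.041]
 [-1.    -0.002 -0.006]] [-0.34318032  0.32541033 -0.88581143] 0.006391866661149922
```

```bash
python3 -m inch '[[[0.002,0,-0.015,0,1],[0,0,-0.012,0,1],[0,0,-0.01,0,1],[0,0,-0.007,0,1],[0,0,-0.003,0,1],[0,0,-0.002,0,1],[0,0,-0.002,0,1],[0,0,-0.002,0,1],[0,0,-0.001,0,1],[0,0,0,0,1]]]' 20
```

```text
time: 3.9
ee_pos: [0.562, 0.2981, 0.1086]
ee_rot: [-0.013, 0.707, 0.014, 0.707]
contact_force: [0.1, -0.2, -0.4]
grip_width: 0.008
```

```bash
python3 -m inch '[[[-0.001,0,0,0,1],[0,0,-0.001,0,1],[0,0,-0.001,0,1],[0,0,-0.001,0,1],[0,0,-0.001,0,1],[0,0,0,0,1],[0,0,0,0,1],[0,0,0,0,1],[0,0,0,0,1],[0,0,0,0,1]]]' 20
python3 - <<'E'
from bench import *
for i in range(1):
    o=get_obs();print(o['ee_pos'],o['contact_force'])
E
```

```text
time: 4.9
ee_pos: [0.5611, 0.2982, 0.1047]
ee_rot: [-0.013, 0.707, 0.014, 0.707]
contact_force: [-1.3, 0.5, 2.6]
grip_width: 0.004
[0.56110691 0.29819147 0.10469313] [-1.30597272  0.45025507  2.58142722]
```

Contact is at about 3.3 N. I'll press 1 mm more and roll 24 mm toward -y.

```bash
python3 -m inch '[[[0,0,-0.001,0,1],[0,0,0,0,1],[0,-0.004,0,0,1],[0,-0.004,0,0,1],[0.001,-0.004,0,0,1],[0,-0.004,0,0,1],[0,-0.004,0,0,1],[0,-0.004,0,0,1],[0,0,0,0,1],[0,0,0,0,1]]]' 20
python3 - <<'E'
from h import *
t=grab_frame('top');s=grab_frame('scene');cv2.imwrite('pics/t1.png',t);cv2.imwrite('pics/s1.png',s)
cv2.imwrite('pics/v1.png',np.hstack([cv2.resize(t[150:210,180:260],None,fx=5,fy=5,interpolation=2),cv2.resize(s[95:170,250:330],None,fx=4,fy=4,interpolation=2)[:300]]))
E
```

```text
time: 5.9
ee_pos: [0.562, 0.273, 0.1034]
ee_rot: [-0.014, 0.707, 0.013, 0.707]
contact_force: [-1.4, -1.7, 3.4]
grip_width: 0.001
```

View pics/v1.png

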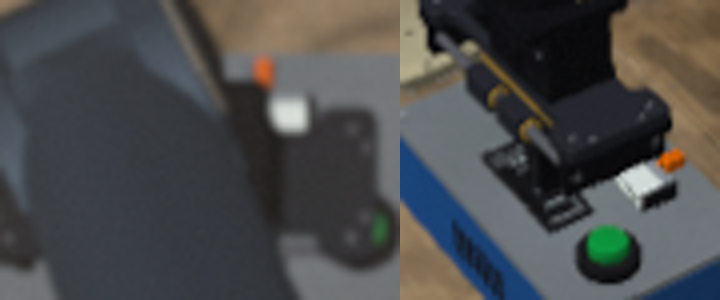

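The arm hides the pointer (only the orange marker, at about (233,164) in the top view, shows). The 2 N tangential force suggests it rolled. Second stroke, then back off to look.

```bash
python3 -m inch '[[[0,0,0.01,0,1],[-0.001,0.012,0,0,1],[0,0.012,0,0,1],[0,0,-0.005,0,1],[0,0,-0.003,0,1],[0,0,-0.002,0,1],[0,0,0,0,1],[0,0,0,0,1],[0,0,0,0,1],[0,-0.004,0,0,1]]]' 20
python3 -m inch '[[[0,-0.004,0,0,1],[0.001,-0.004,0,0,1],[0,-0.004,0,0,1],[0,-0.004,0,0,1],[0,-0.004,0,0,1],[0,0,0,0,1],[0,0,0,0,1],[0,0,0.02,0,1],[-0.03,0.03,0.03,0,1],[-0.03,0.03,0.02,0,1]]]' 20
python3 -m inch '[[[-0.02,0.04,0.02,0,1],[-0.02,0.04,0.02,0,1],[-0.02,0.04,0,0,1],[0,0.04,0,0,1],[0,0,0,0,1],[0,0,0,0,1],[0,0,0,0,1],[0,0,0,0,1],[0,0,0,0,1],[0,0,0,0,1]]]' 20
python3 - <<'E'
from h import *
t=grab_frame('top');s=grab_frame('scene');cv2.imwrite('pics/t2.png',t);cv2.imwrite('pics/s2.png',s)
cv2.imwrite('pics/v2.png',np.hstack([cv2.resize(t[150:210,180:260],None,fx=5,fy=5,interpolation=2),cv2.resize(s[95:170,250:330],None,fx=4,fy=4,interpolation=2)[:300]]))
E
```

```text
time: 7.0
ee_pos: [0.5608, 0.2947, 0.1038]
ee_rot: [-0.014, 0.707, 0.014, 0.707]
contact_force: [-2.5, 1.5, 4.5]
grip_width: -0.002
time: 8.0
ee_pos: [0.5045, 0.3326, 0.1734]
ee_rot: [-0.012, 0.706, 0.012, 0.708]
contact_force: [0.0, 1.5, -0.4]
grip_width: 0.009
time: 9.0
ee_pos: [0.4437, 0.4922, 0.2126]
ee_rot: [-0.013, 0.707, 0.013, 0.707]
contact_force: [-1.2, 0.2, 0.5]
grip_width: 0.005
```

View pics/v2.png

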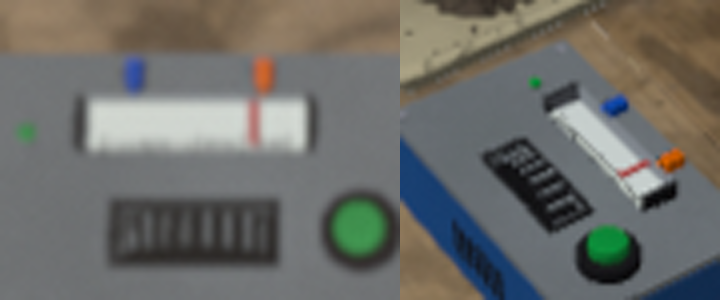

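The pointer, at top-view (231,174), is now just left of orange at (233,165). Now to measure it.

```bash
cat >> h.py <<'E'
def meas(t,s,xt,xs):
    q=np.load('q.npy'); out={}
    def fit(pt,ps,z0):
        f=lambda P:np.concatenate([proj('top',P)[0]-pt,proj('scene',P)[0]-ps])
        r=least_squares(f,unproj('top',pt,z0)); return local(q,r.x)[0]*1e3, r.fun
    for k,rt,rs in (('red',xt,xs),('orange',(228,158,237,169),(313,130,323,140)),('blue',(203,160,211,170),(299,117,309,126))):
        a,b=cent(t,k,rt),cent(s,k,rs); P,e=fit(a,b,.098); print(k,a.round(2),b.round(2),P.round(2),e.round(2),[local(q,unproj(c,p,.0985 if k=='red' else .0965))[0][1].round(4) for c,p in (('top',a),('scene',b))])
E
python3 - <<'E'
from h import *
meas(cv2.imread('pics/t0.png') if 0 else cv2.imread('pics/top0.png'),cv2.imread('pics/scene0.png'),(214,168,226,182),(294,125,309,136))
meas(cv2.imread('pics/t2.png'),cv2.imread('pics/s2.png'),(225,169,237,182),(302,133,313,141))
E
```

```text
red [219.07 173.98] [302.33 130.58] [35.56  0.47 99.36] [ 0.05 -0.12 -0.13  0.03] [np.float64(0.0008), np.float64(0.0012)]
orange [232.24 164.37] [317.39 134.35] [ 62.49 -34.11  97.59] [ 0.03 -0.07 -0.08  0.02] [np.float64(-0.0339), np.float64(-0.0332)]
blue [206.3  164.38] [303.2  120.83] [62.5  36.33 96.7 ] [-0.03  0.06  0.07 -0.02] [np.float64(0.0363), np.float64(0.0366)]
red [230.38 173.89] [308.18 136.69] [ 35.29 -29.84  99.63] [-0.01  0.02  0.02 -0.  ] [np.float64(-0.0297), np.float64(-0.0288)]
orange [232.24 164.36] [317.39 134.35] [ 62.51 -34.09  97.57] [ 0.03 -0.07 -0.08  0.02] [np.float64(-0.0338), np.float64(-0.0332)]
blue [206.29 164.36] [303.21 120.83] [62.54 36.35 96.65] [-0.03  0.07  0.07 -0.02] [np.float64(0.0363), np.float64(0.0366)]
```

I need about -4.2 mm more of pointer travel, which is 7 to 7.6 mm at the rim. Going back for a short stroke.

```bash
python3 -m inch '[[[0.02,-0.034,0,0,1],[0.02,-0.034,0,0,1],[0.02,-0.034,0,0,1],[0.02,-0.034,-0.02,0,1],[0.02,-0.034,-0.02,0,1],[0.017,-0.032,-0.025,0,1],[0,0,-0.02,0,1],[0,0,-0.013,0,1],[0,0,0,0,1],[0,0,0,0,1]]]' 20
```

```text
time: 10.1
ee_pos: [0.5598, 0.2927, 0.115]
ee_rot: [-0.014, 0.707, 0.015, 0.707]
contact_force: [0.6, 0.7, 0.4]
grip_width: 0.008
```

```bash
python3 -m inch '[[[0,-0.002,-0.004,0,1],[0,0,-0.003,0,1],[0,0,-0.002,0,1],[0,0,-0.001,0,1],[0,0,-0.001,0,1],[0,0,0,0,1],[0,0,0,0,1],[0,0,0,0,1],[0,0,0,0,1],[0,0,0,0,1]]]' 20
```

```text
time: 11.1
ee_pos: [0.5604, 0.2891, 0.1036]
ee_rot: [-0.013, 0.707, 0.014, 0.707]
contact_force: [-0.1, -0.0, 5.3]
grip_width: 0.003
```

```bash
python3 -m inch '[[[0,-0.002,0,0,1],[0,-0.002,0,0,1],[0,-0.002,0,0,1],[0,-0.001,0,0,1],[0,0,0,0,1],[0,0,0,0,1],[0,0,0,0,1],[0,0,0.004,0,1],[0,0,0.01,0,1],[0,0,0.02,0,1]]]' 20
python3 -m inch '[[[-0.03,0.03,0.02,0,1],[-0.02,0.034,0.02,0,1],[-0.02,0.034,0.02,0,1],[-0.02,0.034,0.01,0,1],[-0.02,0.034,0,0,1],[0,0.03,0,0,1],[0,0,0,0,1],[0,0,0,0,1],[0,0,0,0,1],[0,0,0,0,1]]]' 20
python3 - <<'E'
from h import *
t=grab_frame('top');s=grab_frame('scene');cv2.imwrite('pics/t3.png',t);cv2.imwrite('pics/s3.png',s)
cv2.imwrite('pics/v3.png',np.hstack([cv2.resize(t[155:190,215:250],None,fx=10,fy=10,interpolation=2),cv2.resize(s[115:150,290:325],None,fx=10,fy=10,interpolation=2)]))
meas(t,s,(225,169,239,182),(302,133,316,143))
E
```

```text
time: 12.1
ee_pos: [0.5578, 0.2813, 0.1358]
ee_rot: [-0.015, 0.709, 0.013, 0.705]
contact_force: [0.3, 1.0, -0.4]
grip_width: 0.005
time: 13.1
ee_pos: [0.4509, 0.4762, 0.2073]
ee_rot: [-0.013, 0.707, 0.012, 0.707]
contact_force: [0.2, -0.4, -0.4]
grip_width: 0.005
red [232.01 173.63] [310.76 136.89] [ 37.62 -35.25 101.14] [ 0.32 -0.7  -0.76  0.17] [np.float64(-0.034), np.float64(-0.0334)]
orange [232.25 164.38] [317.39 134.35] [ 62.46 -34.12  97.61] [ 0.04 -0.08 -0.09  0.02] [np.float64(-0.0339), np.float64(-0.0332)]
blue [206.3  164.37] [303.2  120.83] [62.52 36.34 96.67] [-0.03  0.07  0.08 -0.02] [np.float64(0.0363), np.float64(0.0366)]
```

View pics/v3.png

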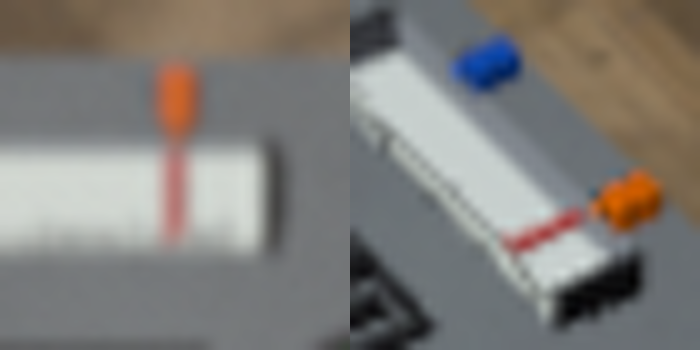

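Pointer and orange marker look aligned in both views. The orange marker contaminates the red region, so I recheck with tighter regions and edge lines.

```bash
python3 - <<'E'
from h import *
from scipy.spatial import ConvexHull
q=np.load('q.npy')
t=cv2.imread('pics/t3.png');s=cv2.imread('pics/s3.png')
meas(t,s,(225,171,239,181),(303,135,309,142))
def hullcent(c,x0,x1,yc,w,z0,z1):
    P=[[x,yc+d,z] for x in(x0,x1) for d in(-w/2,w/2) for z in(z0,z1)]
    uv=proj(c,world(q,P)).astype(np.float32)*64
    m=cv2.moments(cv2.convexHull(uv)); return np.array([m['m10'],m['m01']])/m['m00']/64
# y by matching hull centroid, along image direction of local y
for nm,im,roi,box in (('orange',{'top':t,'scene':s},{'top':(228,158,237,169),'scene':(313,130,323,140)},(.050,.070,.010,.09,.10)),
                  ('blue',{'top':t,'scene':s},{'top':(203,160,211,170),'scene':(299,117,309,126)},(.050,.070,.010,.09,.10))):
    for c in im:
        m=cent(im[c],nm,roi[c])
        f=lambda p:hullcent(c,box[0]+p[1],box[1]+p[1],p[0],*box[2:])-m
        r=least_squares(f,[-.034 if nm=='orange' else .036,0],x_scale=.001,diff_step=1e-3); print(nm,c,r.x*1e3)
# pointer per-row/col line, local y at given local x, z=.099
for c,im in (('top',t),('scene',s)):
    a=im.astype(float); w=np.clip(a[...,2]-np.maximum(a[...,0],a[...,1])-20,0,None)
    for x in (.026,.030,.034,.038,.042):
        ys=np.arange(-.042,-.024,.0003)
        uv=proj(c,world(q,np.c_[np.full_like(ys,x),ys,np.full_like(ys,.099)])).astype(np.float32)
        v=cv2.remap(w.astype(np.float32),uv[:,:1],uv[:,1:],cv2.INTER_LINEAR).ravel()
        print(c,x,((v*ys).sum()/v.sum()*1e3).round(2))
E
```

```text
red [231.99 174.1 ] [307.18 138.6 ] [ 33.02 -32.76  96.73] [-0.39  0.86  0.93 -0.21] [np.float64(-0.034), np.float64(-0.0337)]
orange [232.25 164.38] [317.39 134.35] [ 62.46 -34.12  97.61] [ 0.04 -0.08 -0.09  0.02] [np.float64(-0.0339), np.float64(-0.0332)]
blue [206.3  164.37] [303.2  120.83] [62.52 36.34 96.67] [-0.03  0.07  0.08 -0.02] [np.float64(0.0363), np.float64(0.0366)]
orange top [-33.66641009   2.89725182]
orange scene [-31.78137937   4.36775062]
blue top [36.57008983  3.11808232]
blue scene [38.06289586  3.36515537]
top 0.026 -34.07
top 0.03 -34.19
top 0.034 -34.09
top 0.038 -34.07
top 0.042 -34.13
scene 0.026 -34.07
scene 0.03 -34.12
scene 0.034 -34.33
scene 0.038 -33.68
scene 0.042 -34.12
```

```bash
python3 - <<'E'
from h import *
q=np.load('q.npy')
for z in (.094,.095,.096,.098): print(z,local(q,unproj('scene',(314.25,135.35),z))*1e3,local(q,unproj('top',(232.25,168.5),z))*1e3)
t=cv2.imread('pics/t3.png');s=cv2.imread('pics/s3.png')
for c,im in (('top',t),('scene',s)):
  a=im.astype(float); w=np.clip(a[...,2]-a[...,0]-40,0,None).astype(np.float32)
  for z in (.095,.0965):
   for x in (.05,.053,.056,.06,.064,.068):
        ys=np.arange(-.045,-.022,.0003)
        uv=proj(c,world(q,np.c_[np.full_like(ys,x),ys,np.full_like(ys,z)])).astype(np.float32)
        v=cv2.remap(w,uv[:,:1],uv[:,1:],cv2.INTER_LINEAR).ravel()
        print(c,z,x,((v*ys).sum()/v.sum()*1e3).round(2),v.max())
E
```

```text
0.094 [[ 55.50969006 -29.39732403  94.        ]] [[ 51.66883398 -33.75011206  94.        ]]
0.095 [[ 54.88685348 -30.32310818  95.        ]] [[ 51.41802794 -33.89584672  95.        ]]
0.096 [[ 54.26401691 -31.24889232  96.        ]] [[ 51.16722191 -34.04158139  96.        ]]
0.098 [[ 53.01834375 -33.10046061  98.        ]] [[ 50.66560984 -34.33305072  98.        ]]
top 0.095 0.05 -33.25 7.75
top 0.095 0.053 -34.06 39.0625
top 0.095 0.056 -33.81 82.2793
top 0.095 0.06 -33.82 112.625
top 0.095 0.064 -33.79 116.59375
top 0.095 0.068 -33.67 100.58984
top 0.0965 0.05 -33.92 11.046875
top 0.0965 0.053 -34.23 43.75
top 0.0965 0.056 -34.02 86.875
top 0.0965 0.06 -34.03 113.74121
top 0.0965 0.064 -34.0 115.728516
top 0.0965 0.068 -33.86 96.615234
scene 0.095 0.05 -29.25 13.637695
scene 0.095 0.053 -33.47 37.515625
scene 0.095 0.056 -34.29 95.43945
scene 0.095 0.06 -32.52 170.0039
scene 0.095 0.064 -32.28 160.59668
scene 0.095 0.068 -31.88 159.0
scene 0.0965 0.05 -33.0 11.689453
scene 0.0965 0.053 -35.09 51.76367
scene 0.0965 0.056 -35.64 118.0625
scene 0.0965 0.06 -33.62 167.17285
scene 0.0965 0.064 -33.53 160.4375
scene 0.0965 0.068 -32.97 158.60938
```

In the top view the pointer is at -34.1 mm and orange at -33.8 to -34.1 mm, so the speed is set. Next, the button.

```bash
python3 -m inch '[[[0.014,-0.035,0,0,1],[0.014,-0.035,0,0,1],[0.014,-0.035,0,0,1],[0.014,-0.035,0,0,1],[0.014,-0.035,0,0,1],[0.014,-0.035,0,0,1],[0.014,-0.035,0,0,1],[0.014,-0.035,0,0,1],[0,0,0,0,1],[0,0,0,0,1]]]' 20
python3 -m inch '[[[0,0,-0.02,0,1],[0,0,-0.02,0,1],[0,0,-0.02,0,1],[0,0,-0.015,0,1],[0,0,0,0,1],[0,0,0,0,1],[0,0,0,0,1],[0,0,0,0,1],[0,0,0,0,1],[0,0,0,0,1]]]' 20
python3 - <<'E'
from h import *
t=grab_frame('top');s=grab_frame('scene')
cv2.imwrite('pics/v4.png',np.hstack([cv2.resize(t[150:210,200:280],None,fx=5,fy=5,interpolation=2),cv2.resize(s[95:170,250:330],None,fx=4,fy=4,interpolation=2)[:300]]))
E
```

```text
time: 14.2
ee_pos: [0.5625, 0.1965, 0.2077]
ee_rot: [-0.012, 0.707, 0.012, 0.707]
contact_force: [-0.8, 0.0, -0.1]
grip_width: 0.004
time: 15.2
ee_pos: [0.5624, 0.1981, 0.1329]
ee_rot: [-0.013, 0.707, 0.014, 0.707]
contact_force: [0.4, 0.5, -0.3]
grip_width: 0.004
```

View pics/v4.png

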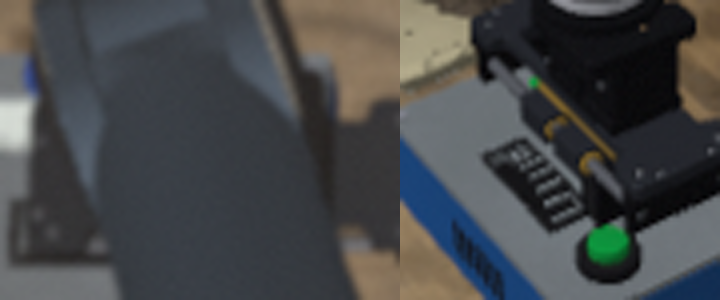

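The fingers hang just above the button (scene pixel about (302,155)). Descending in small steps and watching the force.

```bash
python3 -m inch '[[[0,-0.001,-0.01,0,1],[0,0,-0.008,0,1],[0,0,-0.003,0,1],[0,0,-0.002,0,1],[0,0,-0.002,0,1],[0,0,0,0,1],[0,0,0,0,1],[0,0,0,0,1],[0,0,0,0,1],[0,0,0,0,1]]]' 20
python3 -m inch '[[[0,0,-0.001,0,1],[0,0,-0.001,0,1],[0,0,-0.001,0,1],[0,0,0,0,1],[0,0,0,0,1],[0,0,0,0,1],[0,0,0,0,1],[0,0,0,0,1],[0,0,0,0,1],[0,0,0,0,1]]]' 20
```

```text
time: 16.3
ee_pos: [0.5622, 0.1969, 0.1076]
ee_rot: [-0.013, 0.707, 0.014, 0.707]
contact_force: [-3.3, -0.8, 4.5]
grip_width: 0.006
time: 17.3
ee_pos: [0.5623, 0.197, 0.1063]
ee_rot: [-0.013, 0.707, 0.014, 0.707]
contact_force: [-5.7, -2.8, 14.7]
grip_width: 0.007
```

```bash
python3 -m inch '[[[0,0,-0.001,0,1],[0,0,0,0,1],[0,0,0,0,1],[0,0,0,0,1],[0,0,0,0,1],[0,0,0,0,1],[0,0,0,0,1],[0,0,0,0,1],[0,0,0,0,1],[0,0,0,0,1]]]' 20
python3 - <<'E'
from h import *
print(get_obs()['contact_force'])
s=grab_frame('scene')
s0=cv2.imread('pics/s3.png')
cv2.imwrite('pics/v5.png',np.hstack([cv2.resize(i[140:180,280:320],None,fx=9,fy=9,interpolation=2) for i in (s0,s)]))
q=np.load('q.npy')
print([local(q,unproj(c,p,z))[0].round(4) for z in(.108,.11,.112) for c,p in (('top',(251.29,195.05)),('scene',(301.26,155.4)))])
E
```

```text
time: 18.3
ee_pos: [0.5623, 0.197, 0.1061]
ee_rot: [-0.013, 0.707, 0.014, 0.707]
contact_force: [-8.0, -2.2, 20.6]
grip_width: 0.007
[-8.02102257 -2.21430002 20.57478647]
[array([-0.0246, -0.0878,  0.108 ]), array([-0.0246, -0.0876,  0.108 ]), array([-0.025, -0.088,  0.11 ]), array([-0.0257, -0.0894,  0.11  ]), array([-0.0254, -0.0882,  0.112 ]), array([-0.0268, -0.0911,  0.112 ])]
```

View pics/v5.png

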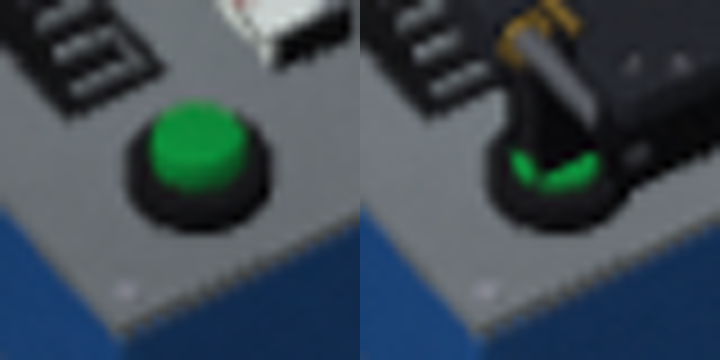

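The button is hard against its stop: about 21 N, z 0.106, which is a rest top of 0.112 less 6 mm. The picture shows its green side sunk into the collar. Now release and retreat.

```bash
python3 -m inch '[[[0,0,0.004,0,1],[0,0,0.006,0,1],[0,0,0.02,0,1],[0,0,0.03,0,1],[0,0,0.03,0,1],[0,0,0.02,0,1],[-0.014,0.035,0,0,1],[-0.014,0.035,0,0,1],[-0.014,0.035,0,0,1],[-0.014,0.035,0,0,1]]]' 20
python3 -m inch '[[[-0.014,0.035,0,0,1],[-0.014,0.035,0,0,1],[-0.014,0.035,0,0,1],[-0.014,0.035,0,0,1],[0,0,0,0,1],[0,0,0,0,1],[0,0,0,0,1],[0,0,0,0,1],[0,0,0,0,1],[0,0,0,0,1]]]' 20
python3 - <<'E'
from h import *
t=grab_frame('top');s=grab_frame('scene');cv2.imwrite('pics/t6.png',t);cv2.imwrite('pics/s6.png',s)
cv2.imwrite('pics/v6.png',np.hstack([cv2.resize(t[150:210,200:260],None,fx=6,fy=6,interpolation=2),cv2.resize(s[115:175,270:330],None,fx=6,fy=6,interpolation=2)]))
meas(t,s,(225,171,239,181),(303,135,309,142)); print(cent(s,'green',(292,148,310,164)))
for n in ('jar_center','tin_center'): print(n,[(np.multiply(d['centre'],(400,640)).round(1),round(d['confidence'],2)) for d in pinpoint('top',n)[:1]])
E
```

```text
time: 19.35
ee_pos: [0.5058, 0.339, 0.2132]
ee_rot: [-0.013, 0.707, 0.014, 0.707]
contact_force: [1.6, 1.2, 0.9]
grip_width: 0.006
time: 20.35
ee_pos: [0.4508, 0.4763, 0.2136]
ee_rot: [-0.013, 0.707, 0.013, 0.707]
contact_force: [0.2, 0.3, 0.1]
grip_width: 0.006
red [231.98 174.12] [307.19 138.6 ] [ 33.02 -32.76  96.74] [-0.39  0.85  0.92 -0.21] [np.float64(-0.034), np.float64(-0.0337)]
orange [232.24 164.38] [317.39 134.35] [ 62.46 -34.11  97.61] [ 0.04 -0.08 -0.09  0.02] [np.float64(-0.0339), np.float64(-0.0332)]
blue [206.3  164.38] [303.19 120.83] [62.48 36.33 96.71] [-0.03  0.07  0.07 -0.02] [np.float64(0.0363), np.float64(0.0366)]
[301.26156708 155.39091684]
jar_center [(array([178.7, 389.8]), 0.92)]
tin_center [(array([253.8, 417.4]), 0.93)]
```

View pics/v6.png

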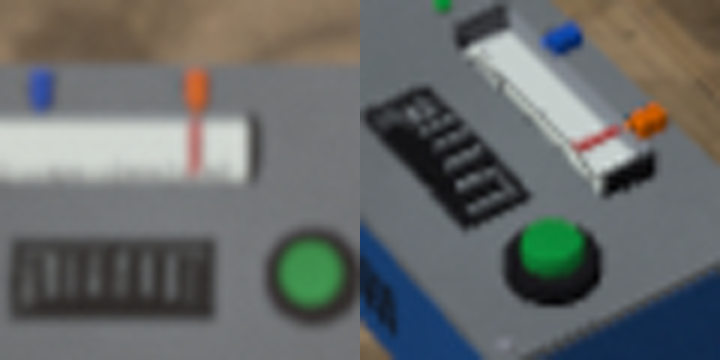

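The pointer, at top-view (232,174), is still opposite orange at (232,164). The button is back up, with its green centroid the same as at the start, and the arm is clear of everything.

```bash
python3 -c "
from bench import *
print(job_done())"
```

```text
the job is handed in; nothing more can be done
None
```

The speed is set to the orange marker, the start button has been pressed and released after that, and the job is handed in at about 20.5 s of the 42 s allowed.

- **Speed:** I rolled the wheel to -y in three strokes (24, 24 and 7 mm). In the top view the pointer is at y ≈ -34.1 mm and the orange marker at -33.8 to -34.1 mm. It had not moved after the button press.
- **Button:** I pressed it until it hit its stop (about 21 N, 6 mm below my estimate of its rest height). Its green centroid is now within 0.01 pixel of the starting position, so it is back up.
- **Bystanders:** The jar and tin were found where they started, within the network's scatter (the jar's point shifted about 3 pixels). The arm never went near them.

**Checks that disagreed:**
- **Scene camera:** Fitting a box shape to the orange marker there gave y ≈ -32 mm. The blue marker showed a similar shift (1.5 to 2 mm), so I took it as a bias of that fit and relied on the top view.
- **Rolling rate:** The first two strokes moved the pointer about 14% further than expected, so I corrected the third stroke from the pictures.

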